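Roll a bar onto the scribed line and clamp it for sawing

ROBOT

A 6-joint arm with a two-finger parallel gripper is mounted at the origin on a cart in front of the work surface, level with it; the furniture and walls round the work are solid. World frame = base frame: x ahead of the robot, y to its left, z up, the work surface at z = 0. Lengths are in m, angles in rad, forces in N, time in s.
With the tool pointing down it reaches from about 0.275 to 0.775 m from the base axis. Payload 14.6 kg.
Tool frame: the origin (TCP) lies between the finger pads; the fingertips stand 14 mm ahead of it and the grasp point (between the pads) lies 5 mm behind it; z points along the fingers, y is the direction in which the jaws open and shut (so a half turn about z gives the same grasp; the last joint's range is limited). The gripper opens to 85 mm and grips with 20 to 120 N. Pads are 22 mm wide; open, the fingers measure 114 mm over their backs; the gripper's body (76 mm by 85 mm) begins 54 mm behind the grasp point. The pads swing forward as they close: fully open they stand 13 mm farther back than shut.
Start: joints at [1.133, 0.263, -0.048, 1.259, 0, 1.415], TCP at [0.147, 0.504, 0.245] pointing down, gripper open.
Joint ranges: [-2.65, 2.65], [-0.89, 1.7], [-1.18, 1.37], [-2.13, 2.11], [-1.35, 1.29], [-3.14, 3.14]. Speed limits (rad/s): [1.89, 1.89, 2.57, 2.79, 3.14, 3.14].

INTERFACE

Orientations are given as a unit quaternion [x, y, z, w].
In Python, from cell import env, imaging, workorder gives the robot as it stands.
- The arm moves only by the tool drive_tool, never from a script. Its argument "series" is a list of rows, each a list of 2 entries, a list of its own where there are three numbers: the shift along the tool's x, y, z in mm, then the turn about the tool's z in rad. In form: [[[x, y, z], yaw], ...]. A call has 1 to 12 rows; each row is the pose to reach, as a shift and turn from the pose measured when the call began, along the tool's axes at that moment; what a row does not reach only later rows make up. A row lasts 1/12 s, in which the tool goes at most 41.7 mm and 7.16 degrees, less where a joint would pass 70% of its speed; a pose out of reach is approached as far as the arm can. A call with a gripper value outside its range is refused whole. "grip" is the opening in per cent of the stroke, from 0 (shut) to 100 (fully open), set as the call begins (left out, the last holds). The fingers move at their own pace and stop on an object; "grip_force" is the grip in N (left out, the last holds). Time passes only in rows, so rows that repeat a pose let the fingers close. It gives the time, the measured TCP pose, the force and the opening at its end, in the units of the state.
- env.get_state(): the state, without advancing time (a new reading comes with each control period).
- imaging.camera(name): name is "scene" or "top" or "wrist"; returns the picture (480x640x3 uint8, red, green, blue); there is no depth.
- imaging.get_calibration(name): a dict with "fx", "fy", "cx", "cy" (pixels), "rvec" (rotation vector, rad) and "tvec" (3), from world to camera coordinates, as OpenCV has them; the wrist camera has in their place "mount" (4x4, takes a point from camera to tool coordinates, whose origin is the TCP and whose axes are the flange's). Camera axes: x right, y down, z forward; pixel columns grow to the right and rows downward; lengths in m; the calibration is good to about 2 mm. A picture is of the moment at which its call begins: read the wrist's pose just before it. get_calibration takes no time and is no camera call.
- workorder.job_done(): hands the job in, once; it reports no verdict.
The state is a dict: "t": time; "joints": joint angles; "joint_vel": joint speeds; "tau": joint torques, N m; "ee_pos": TCP position; "tcp_rot": TCP orientation; "force": force on the tool from outside, world axes, zero at the start; "wrist_torque": the same for the moment, N m; "width": finger opening in m.
Only numpy, scipy, OpenCV 4.12 (cv2) and the standard library are available. Lean on these libraries where they do the work, as an engineer would, in place of code of your own. Each camera call takes 0.05 s, during which the arm holds its last target.

TASK

Get the short brass bar ready for sawing without picking it up: push its top sideways with the fingertips to roll it across the jig plate until it lies along the scribed line, then push its near end to slide it along the line until it butts against the end stop. Then push the open clamp arm over and press it down until its vee saddle sits fully on the bar, and leave the things around the jig where they are.

Things in the scene. Friction and masses are not known exactly. Their poses are not given: they have to be found in the camera images.
- jig: Sawing jig fixed to the worktop: aluminium plate 12 mm thick (top at z = 0.012 m), reaching in its own frame from x = -0.078 to 0.072 and y = -0.068 to 0.112 m. Origin: underside of the plate, straight below point line_mid. Its x axis runs along the scribed line, away from the robot (turned at most 0.25 rad).
- line_mid (a point): Point on the scribed line, on the plate top, opposite the middle of the clamp saddle (jig x = 0, y = 0). The line is dark, 1.2 mm wide, and runs along the jig's x axis from x = -0.075 to 0.045 m. The clamp hinge stands on the line's -y side; the bar starts on the free part of the plate at jig y = 0.05 to 0.08 m.
- stop_face (a point): Centre of the flat nose (15 mm across) of the end stop's thumb screw, at jig x = 0.050, y = 0, 11 mm above the plate top, facing the jig's -x. Behind it is a steel bracket 34 mm wide and 26 mm high. When the bar butts here its centre is at jig x = 0. The bar slides endwise on the plate at 2 to 3 N.
- bar: Loose solid brass bar, 22 mm across, 100 mm long, 0.25 to 0.4 kg; origin at its centre, on its axis; x axis along its length. Lying on the plate its axis is at z = 0.023, its top at 0.034 m. Starts within 0.06 rad of the line's direction, centre at jig x = -0.022 to -0.008. Fingertips stroking its top roll it half as far as they move; pushed high from behind it jams; let go, it stops at once.
- clamp_hinge (a point): Middle of the clamp's hinge axis, at jig x = 0, y = -0.045, 27 mm above the plate top (z = 0.039 m); the axis is parallel to the jig's x. The hinge cheeks reach x = +-0.036 and 33 mm above the plate.
- clamp_tab (a point): On the outer face of the rolled thumb end of the clamp arm, 92 mm from the hinge axis, 10 mm to the arm's outer side (on top when closed). Pressing here with 5 to 10 N seats the saddle. The arm is a steel strap 50 mm wide (along jig x), 5 mm thick, its outer face 6.5 mm from the plane through the hinge axis; it ends 97 mm from the axis.
- clamp (a joint): Angle of the clamp arm (rad): 0 level with the saddle seated on the bar, pi/2 upright, to 1.95 leaning back toward jig -y; starts at 1.55 to 1.9. The stiff hinge stays where left (about 2 N at the thumb end moves it). Under the arm, 45 mm from the hinge, a slippery nylon vee, 44 mm long, 26 mm wide at the mouth, draws a bar a few mm off onto the line; a bar farther off holds the arm up.
- scriber: Bystander: steel scriber, 7x140x7 mm, lying on the worktop to the left of the jig (jig +y); origin at the middle of its underside.
- loupe: Bystander: folding loupe, 25x55x12 mm, on the worktop to the left of the jig (jig +y); origin at the middle of its underside.
- block: Bystander: small brass block, 30x50x20 mm, on the worktop beyond the hinge side of the plate; origin at the middle of its underside.
- spool: Bystander: spool of solder, 38 mm across, 28 mm high, on the worktop beyond the hinge side of the plate; origin at the middle of its underside.

How it is judged:
On the way, in this order (a step that is already met when the one before it is completed fails the run):
1. the bar rolls on the plate (turning, not just sliding) with the fingertips on its upper half (angular speed of bar above 0.6 rad/s and height (world z) of bar below 0.026 m and distance of bar from where it was at the start of the episode above 0.005 m and contact force between the fingers and bar above 0.05 N and height (world z) of the grasp point above 0.038 m), for 0.1 s.
2. with the clamp still open, the bar lies along the line (axis within 5 mm and 0.15 rad) and its end is within 4 mm of the stop (y of bar in the frame of jig between -0.005 and 0.005 m and angle between the x axis of bar and the x axis of jig, either way round below 0.15 rad and x of bar in the frame of jig above -0.004 m and height (world z) of bar below 0.026 m and value of joint clamp above 0.8 rad), for 0.2 s.
At the end, for the whole second after the job is handed in: The bar rests on the plate along the scribed line (axis within 3 mm and 0.06 rad), its end within 4 mm of the stop, and the clamp arm is down (below 0.06 rad) with its saddle touching the bar (value of joint clamp below 0.06 rad and y of bar in the frame of jig between -0.003 and 0.003 m and angle between the x axis of bar and the x axis of jig, either way round below 0.06 rad and x of bar in the frame of jig above -0.004 m and height (world z) of bar below 0.026 m and linear speed of bar below 0.01 m/s and contact force between clamp and bar above 0.05 N).
It fails at once if the bar is lifted more than 6 mm off the plate (height (world z) of bar above 0.029 m).
It fails at once if the bar falls off the plate (height (world z) of bar below 0.018 m).
It fails at once if a bystander is moved more than 15 mm (distance of any of scriber, loupe, block, spool from where it was at the start of the episode above 0.015 m).
It also fails if it takes over 72 s, if anything falls off the work surface, if the arm or the gripper's body presses on something with over 40 N, if the wrist force passes 120 N, or if a joint passes its speed limit or range.

## Working session

There is one attempt and no reset: what is moved stays moved. The work goes in short steps, Python scripts to look and compute and a tool call to move; the robot and the scene stay as the last step left them, time stands still between calls to the robot, and variables do not carry over. Pictures are saved under pics/ and viewed, and the job is handed in when it is done.

Besides the shell and the picture viewer there is one more tool, called after "Emit:" as name(argument=value, ...), one argument or row to a line, values as JSON. drive_tool: Moves the arm, as the interface text tells. Its arguments: {"type":"object","properties":{"series":{"type":"array"},"grip":{"type":"number"},"grip_force":{"type":"number"}},"required":["series"]}

```bash
ls; mkdir -p pics
python3 - <<'E'
from cell import env, imaging, workorder
import cv2
s=env.get_state()
print(s)
for n in ["scene","top","wrist"]:
    im=imaging.camera(n); cv2.imwrite(f"pics/{n}0.png",im[:,:,::-1]); print(n,imaging.get_calibration(n))
E
```

```text
pics
{'t': 0.0, 'joints': array([ 1.13268789e+00,  2.63540262e-01, -4.89974205e-02,  1.25942819e+00,
        3.50565790e-06,  1.41547783e+00]), 'joint_vel': array([ 0.00085853,  0.00078505,  0.00083549, -0.00021605,  0.00040489,
       -0.00023611]), 'tau': array([ 1.20072411e-03, -6.37617588e+01,  3.84566796e+01,  1.36703052e-02,
       -5.85332691e-05, -6.52645127e-06]), 'ee_pos': array([0.14637901, 0.50386974, 0.24479392]), 'tcp_rot': array([ 1.40924280e-01,  9.90020205e-01, -5.58705143e-04, -1.72650805e-04]), 'force': array([ 0.77606225, -0.91544435,  0.46129517]), 'wrist_torque': array([ 0.04698758, -0.0231928 ,  0.02628895]), 'width': 0.08547958307535015}
scene {'fx': 568.3695723315931, 'fy': 568.3695723315931, 'cx': 314.74987192836727, 'cy': 242.78418926136413, 'rvec': array([ 0.69373629, -2.71812703,  0.99380953]), 'tvec': array([0.32676177, 0.3850242 , 0.67523816])}
top {'fx': 536.4674672299711, 'fy': 536.4674672299711, 'cx': 318.5942561052494, 'cy': 241.97624024877166, 'rvec': array([ 2.12448465, -2.1651356 ,  0.23271085]), 'tvec': array([-0.25050645,  0.49543634,  0.80248943])}
wrist {'fx': 376.48221442936324, 'fy': 376.48221442936324, 'cx': 319.7217287526991, 'cy': 240.2868059858512, 'mount': array([[ 2.32471876e-04, -9.47339916e-01, -3.20229652e-01,
         8.21813521e-02],
       [ 9.99999947e-01,  1.47439981e-04,  2.89779802e-04,
         6.07158253e-05],
       [-2.27305319e-04, -3.20229702e-01,  9.47339900e-01,
        -1.29622202e-01],
       [ 0.00000000e+00,  0.00000000e+00,  0.00000000e+00,
         1.00000000e+00]])}
```

View pics/top0.png

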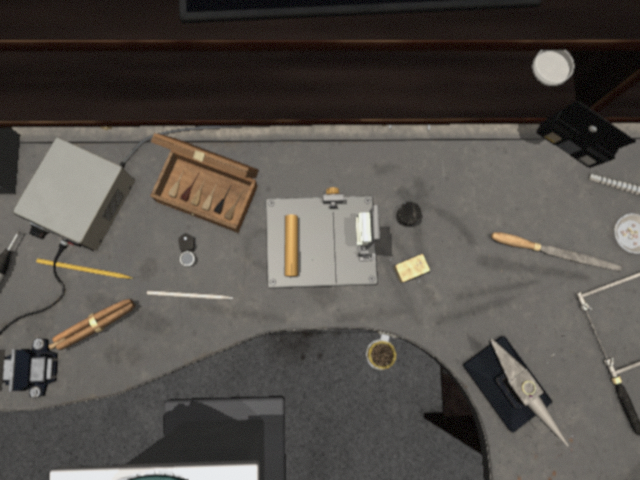

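View pics/scene0.png

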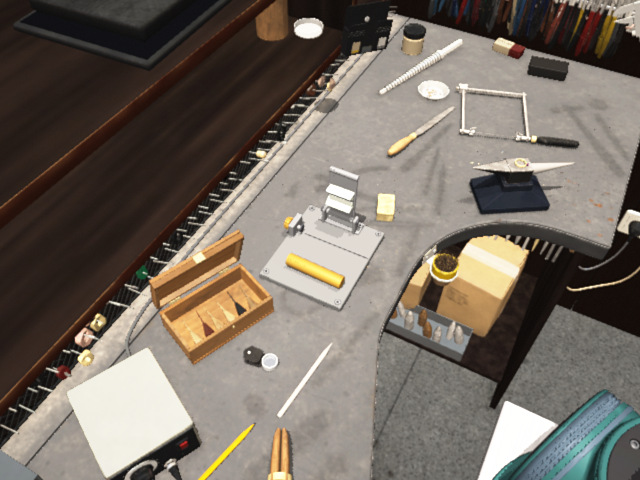

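View pics/wrist0.png

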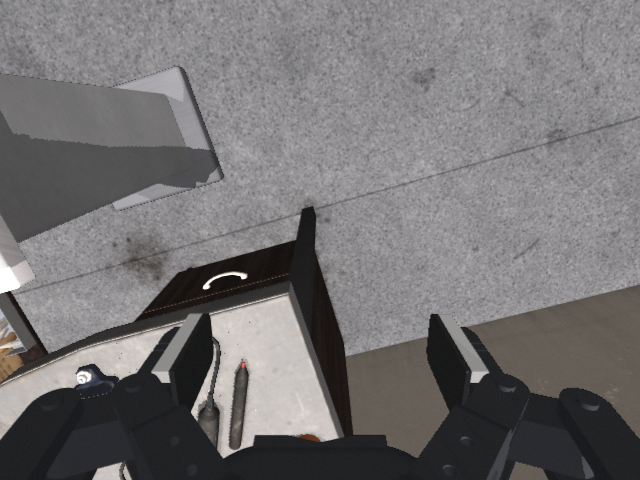

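```bash
cat > h.py <<'E'
import cv2, numpy as np
from cell import env, imaging, workorder
def cam(n,st=None):
    c=imaging.get_calibration(n); K=np.array([[c['fx'],0,c['cx']],[0,c['fy'],c['cy']],[0,0,1]])
    if 'rvec' in c:
        R=cv2.Rodrigues(np.array(c['rvec']))[0]; t=np.array(c['tvec']); 
    else:
        from scipy.spatial.transform import Rotation as Ro
        Rt=Ro.from_quat(st['tcp_rot']).as_matrix(); M=np.array(c['mount'])
        Rw=Rt@M[:3,:3]; o=Rt@M[:3,3]+st['ee_pos']; R=Rw.T; t=-R@o
    return K,R,t
def back(n,px,z,st=None):
    K,R,t=cam(n,st); o=-R.T@t; d=R.T@np.linalg.inv(K)@np.array([px[0],px[1],1.]); return o+d*(z-o[2])/d[2]
def proj(n,P,st=None):
    K,R,t=cam(n,st); q=(R@np.atleast_2d(P).T).T+t; q=q@K.T; return q[:,:2]/q[:,2:]
def snap(n,name,crop=None,s=1):
    st=env.get_state(); im=imaging.camera(n)[:,:,::-1]
    cv2.imwrite('pics/'+name+'_full.png',im)
    if crop: 
        x0,y0,x1,y1=crop; im=cv2.resize(im[y0:y1,x0:x1],None,fx=s,fy=s,interpolation=cv2.INTER_CUBIC)
        cv2.imwrite('pics/'+name+'.png',im)
    return st
E
python3 - <<'E'
from h import *
im=cv2.imread('pics/top0.png')[180:300,255:435]; cv2.imwrite('pics/topc.png',cv2.resize(im,None,fx=4.4,fy=4.4,interpolation=cv2.INTER_CUBIC))
im=cv2.imread('pics/scene0.png')[160:310,250:410]; cv2.imwrite('pics/scc.png',cv2.resize(im,None,fx=4,fy=4,interpolation=cv2.INTER_CUBIC))
for p in [(267,199),(373,196),(377,286),(268,287)]: print(back('top',p,.012))
E
```

```text
[ 0.5717781  -0.17645385  0.012     ]
[ 0.5747458 -0.3550621  0.012    ]
[ 0.42243068 -0.35550949  0.012     ]
[ 0.4241299 -0.1773208  0.012    ]
```

View pics/topc.png

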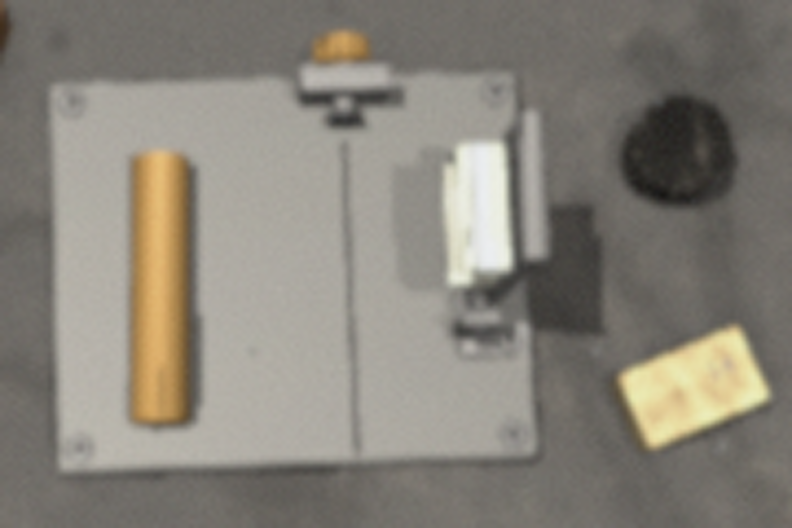

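View pics/scc.png

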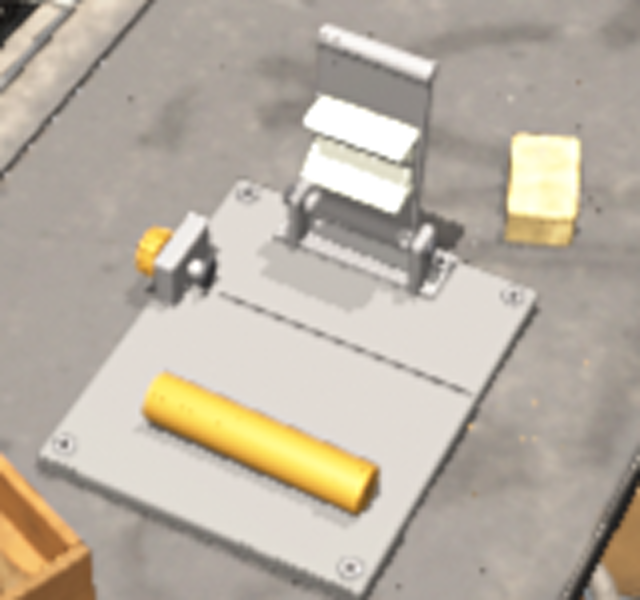

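Run:
```python
from h import *
f=lambda p,z:back('top',(255+(p[0]+.5)/4.4-.5,180+(p[1]+.5)/4.4-.5),z)
C=np.array([f(p,.012)[:2] for p in [(50,87),(515,73),(537,456),(58,470)]])
J=np.array([(.072,.112),(.072,-.068),(-.078,-.068),(-.078,.112)])
a=C-C.mean(0);b=J-J.mean(0)
th=np.arctan2((b[:,0]*a[:,1]-b[:,1]*a[:,0]).sum(),(a*b).sum())
R=np.array([[np.cos(th),-np.sin(th)],[np.sin(th),np.cos(th)]])
o=C.mean(0)-R@J.mean(0)
print(th,o, (C-(J@R.T+o))*1e3)
tj=lambda P:R.T@(P[:2]-o)
print('line',tj(f((345,142),.012)),tj(f((357,453),.012)))
print('bar far', tj(f((160,152),.023)), 'near',tj(f((159,424),.023)))
print('bar L/R at y160',tj(f((132,170),.023)),tj(f((188,170),.023)),'y410',tj(f((129,410),.023)),tj(f((188,410),.023)))
print('stopnose',tj(f((345,122),.023)))
print('scriber',back('top',(148,293),.0),back('top',(232,298),0),'loupe',back('top',(187,250),0),'block',back('top',(412,267),.02),'spool',back('top',(409,214),.028))
# clamp top edge
for a in (1.55,1.7,1.8,1.9):
    r=.092; P=[]
    for x in(-.025,.025):
        y=-.045+r*np.cos(a)-.01*0; 
        q=np.array([x,-.045+.097*np.cos(a)-.0065*np.sin(a)]); w=R@q+o
        P.append([*w,.039+.097*np.sin(a)+.0065*np.cos(a)])
    print(a,(proj('top',P)-[255,180])*4.4,(proj('scene',P)-[250,160])*4)
```

```text
0.015023844228753993 [ 0.50272233 -0.28686351] [[-1.8993057  -0.9476497 ]
 [-1.3182308   1.00179652]
 [ 1.20437009  0.8918633 ]
 [ 2.01316641 -0.94601012]]
line [ 0.04538941 -0.00047967] [-7.34112406e-02  3.80300973e-05]
bar far [0.04092103 0.06989097] near [-0.06142956  0.07312996]
bar L/R at y160 [0.0343181  0.08054058] [0.03371041 0.05961986] y410 [-0.05590289  0.08398276] [-0.05661308  0.06234497]
stopnose [ 5.05076722e-02 -6.14123358e-06]
scriber [0.41914249 0.01878258 0.        ] [ 0.40833837 -0.11770518  0.        ] loupe [ 0.48931141 -0.04286675  0.        ] block [ 0.45175696 -0.4132343   0.02      ] spool [ 0.5390097  -0.41122805  0.028     ]
1.55 [[526.75042834 258.07880127]
 [518.28211304 108.54728894]] [[429.11471361  69.60892503]
 [317.32629967  29.74871588]]
1.7 [[570.13844683 257.74345848]
 [561.20323391 108.66535343]] [[443.96013328  50.93965267]
 [333.08854241  11.78730181]]
1.8 [[597.64248206 258.21357001]
 [588.42743429 109.65047897]] [[453.25968866  41.20960526]
 [343.09093087   2.51075349]]
1.9 [[623.58798126 259.22580846]
 [614.12350454 111.33830032]] [[461.96551395  33.73195848]
 [352.5615614   -4.53339132]]
```

```bash
cat >> h.py <<'E'
from scipy.spatial.transform import Rotation as Ro
TH=0.015; O=np.array([.5027,-.2869])
def j2w(x,y,z=0):
    c,s=np.cos(TH),np.sin(TH); return np.array([O[0]+c*x-s*y,O[1]+s*x+c*y,z])
def w2j(P):
    c,s=np.cos(TH),np.sin(TH); d=np.array(P[:2])-O; return np.array([c*d[0]+s*d[1],-s*d[0]+c*d[1],P[2]])
def plan(target,xdir=None,st=None):
    """target world pos; xdir: wanted heading (rad) of tool x in world"""
    st=st or env.get_state(); R=Ro.from_quat(st['tcp_rot']).as_matrix()
    d=R.T@(np.array(target)-st['ee_pos'])*1e3
    h=np.arctan2(R[1,0],R[0,0]); y=0
    if xdir is not None: y=-((xdir-h+np.pi)%(2*np.pi)-np.pi)
    print('t',round(st['t'],2),'jig',np.round(w2j(st['ee_pos'])*1e3,1),'F',np.round(st['force'],1),'w',round(st['width']*1e3,1),'| shift',np.round(d,1),'yaw',round(y,3),'heading',round(h,3),'tilt',np.round(R[:,2],3))
E
python3 - <<'E'
from h import *
plan(j2w(-.010,.0715,.2),np.pi/2+TH-.032)
E
```

```text
t 0.15 jig [-344.4  796.1  244.9] F [-0.3 -0.2 -0.4] w 85.3 | shift [-532.3 -594.6   45.4] yaw 1.305 heading 2.859 tilt [-0.    -0.001 -1.   ]
```

Emit:
drive_tool(
  series=[
    [[-266,-297,0],0.65],
    [[-266,-297,0],0.65],
    [[-266,-297,0],0.65],
    [[-266,-297,0],0.65],
    [[-266,-297,0],0.65],
    [[-400,-446,0],1.0],
    [[-400,-446,0],1.3],
    [[-532,-595,0],1.305],
    [[-532,-595,0],1.305],
    [[-532,-595,0],1.305],
    [[-532,-595,0],1.305],
    [[-532,-595,0],1.305],
  ],
  grip=55,
)

```text
t: 1.15
ee_pos: [0.3577, 0.0631, 0.2454]
tcp_rot: [0.715, 0.699, -0.0, 0.0]
force: [2.0, 1.5, 1.4]
width: 0.0468
```

Run:
```python
from h import *
plan(j2w(-.010,.0715,.12),np.pi/2+TH-.032)
```

```text
t 1.15 jig [-139.7  352.1  245.4] F [2.  1.5 1.4] w 46.8 | shift [-275.4  140.1  125.6] yaw -0.006 heading 1.548 tilt [ 0.    -0.001 -1.   ]
```

Emit:
drive_tool(
  series=[
    [[-275,140,60],-0.006],
    [[-275,140,60],-0.006],
    [[-275,140,60],-0.006],
    [[-275,140,60],-0.006],
    [[-275,140,60],-0.006],
    [[-275,140,80],-0.006],
    [[-275,140,105],-0.006],
    [[-275,140,125],-0.006],
    [[-275,140,125],-0.006],
    [[-275,140,125],-0.006],
    [[-275,140,125],-0.006],
  ],
)

```text
t: 2.07
ee_pos: [0.4909, -0.2146, 0.1205]
tcp_rot: [0.713, 0.701, -0.0, -0.001]
force: [-0.1, 0.0, 0.8]
width: 0.0468
```

Run:
```python
from h import *
plan(j2w(-.010,.0715,.12),np.pi/2+TH-.032)
snap('wrist','w1');snap('top','t1',(255,180,435,300),4.4)
```

```text
t 2.07 jig [-10.7  72.5 120.5] F [-0.1  0.   0.8] w 46.8 | shift [-1.   0.7  0.5] yaw 0.0 heading 1.554 tilt [-0.001  0.001 -1.   ]
```

View pics/w1_full.png

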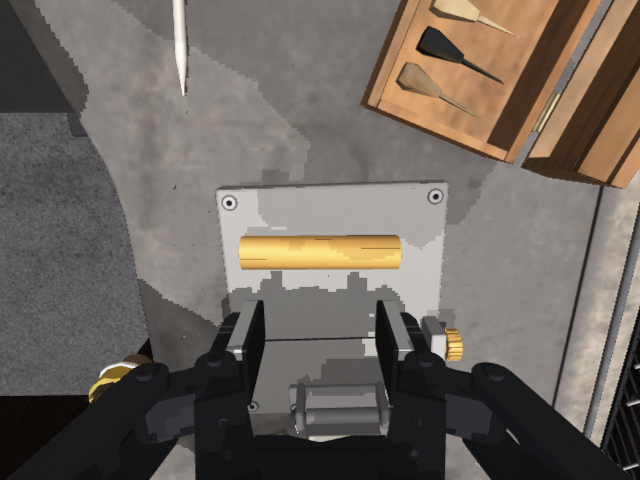

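View pics/t1.png

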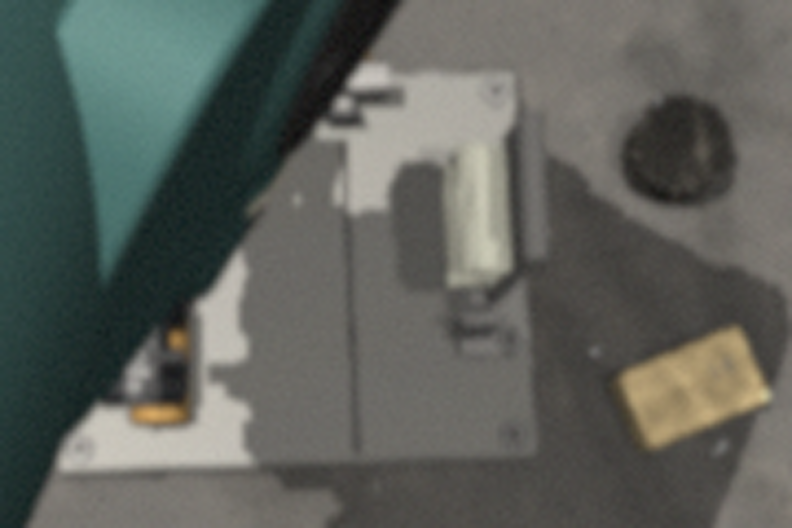

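Run:
```python
from h import *
st=env.get_state()
for n,p,z in [('bar near',(239,253),.023),('bar far',(401,252),.023),('barTop',(320,236),.023),('barBot',(320,269),.023),('line a',(265,340),.012),('line b',(372,338),.012),('corner NL',(218,190),.012),('FL',(447,183),.012),('screw',(229,203),.012),('screw',(435,197),.012),('stopnose',(424,337),.023)]:
    w=back('wrist',p,z,st);print(n,np.round(w*1e3,1),np.round(w2j(w)*1e3,1))
```

```text
bar near [ 439.6 -217.1   23. ] [-62.   70.8  23. ]
bar far [ 544.6 -218.1   23. ] [42.9 68.2 23. ]
barTop [ 492.3 -206.3   23. ] [-9.2 80.7 23. ]
barBot [ 491.9 -229.2   23. ] [-9.9 57.9 23. ]
line a [ 450.5 -290.    12. ] [-52.3  -2.3  12. ]
line b [ 529.4 -289.6   12. ] [26.6 -3.1 12. ]
corner NL [ 427.2 -177.8   12. ] [-73.9 110.2  12. ]
FL [ 574.  -175.6   12. ] [ 73.  110.2  12. ]
screw [ 433.5 -186.4   12. ] [-67.7 101.5  12. ]
screw [ 567.1 -184.6   12. ] [ 65.9 101.3  12. ]
stopnose [ 564.2 -282.1   23. ] [61.6  3.8 23. ]
```

Emit:
drive_tool(
  series=[
    [[5,0,0],0],
    [[5,0,40],0],
    [[5,0,62],0],
    [[5,0,66],0],
    [[5,0,66],0],
    [[5,0,66],0],
  ],
)

```text
t: 2.67
ee_pos: [0.4923, -0.2092, 0.0577]
tcp_rot: [0.712, 0.702, 0.0, 0.002]
force: [0.4, 0.1, 0.4]
width: 0.0468
```

Emit:
drive_tool(
  series=[
    [[0,0,1.5],0],
    [[0,0,3],0],
    [[0,0,4],0],
    [[0,0,4],0],
  ],
)

```text
t: 3.0
ee_pos: [0.4925, -0.2093, 0.0541]
tcp_rot: [0.712, 0.702, 0.0, 0.002]
force: [0.6, 0.8, 0.3]
width: 0.0469
```

Emit:
drive_tool(
  series=[
    [[0,0,1.5],0],
    [[0,0,3],0],
    [[0,0,4],0],
    [[0,0,4],0],
  ],
)

```text
t: 3.33
ee_pos: [0.4924, -0.2092, 0.0498]
tcp_rot: [0.712, 0.702, 0.0, 0.002]
force: [0.8, 0.1, -0.1]
width: 0.0466
```

Emit:
drive_tool(
  series=[
    [[0,0,1],0],
    [[0,0,2],0],
    [[0,0,3],0],
    [[0,0,3],0],
  ],
)

```text
t: 3.67
ee_pos: [0.4923, -0.2092, 0.0466]
tcp_rot: [0.712, 0.702, 0.0, 0.002]
force: [-1.0, -0.6, 0.4]
width: 0.0469
```

Emit:
drive_tool(
  series=[
    [[0,0,1],0],
    [[0,0,1.5],0],
    [[0,0,2],0],
  ],
)

```text
t: 3.92
ee_pos: [0.4925, -0.2094, 0.0451]
tcp_rot: [0.712, 0.702, 0.0, 0.002]
force: [-4.2, 0.7, 17.8]
width: 0.047
```

Run:
```python
from h import *
plan(j2w(-.010,.0715,.12),np.pi/2+TH-.032)
snap('wrist','w2',(180,180,460,390),2.8)
```

```text
t 3.92 jig [-9.1 77.6 45.1] F [-4.2  0.7 17.8] w 47.0 | shift [ -6.3  -0.5 -74.9] yaw 0.002 heading 1.556 tilt [ 0.003 -0.003 -1.   ]
```

View pics/w2.png

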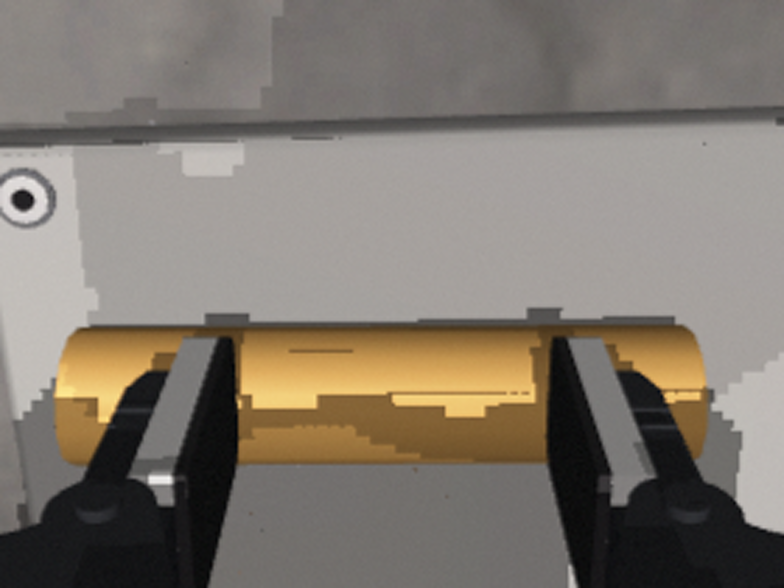

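Emit:
drive_tool(
  series=[
    [[-2,0,0.3],0],
    [[-4.5,0,0.3],0],
    [[-7,0,0.3],-0.005],
    [[-9.5,0,0.3],-0.01],
    [[-12,0,0.3],-0.015],
    [[-14.5,0,0.3],-0.02],
    [[-17,0,0.3],-0.025],
    [[-19.5,0,0.3],-0.03],
    [[-22,0,0.3],-0.03],
    [[-24,0,0.3],-0.03],
  ],
)

```text
t: 4.8
ee_pos: [0.4921, -0.2338, 0.0453]
tcp_rot: [0.702, 0.712, 0.0, 0.002]
force: [-1.5, 0.3, 9.6]
width: 0.0469
```

Run:
```python
from h import *
plan(j2w(-.010,.0715,.12),np.pi/2+TH)
snap('wrist','w3',(180,180,460,390),2.8)
```

```text
t 4.8 jig [-9.8 53.3 45.3] F [-1.5  0.3  9.6] w 46.9 | shift [ 18.    0.  -74.8] yaw -0.0 heading 1.585 tilt [ 0.003 -0.003 -1.   ]
```

View pics/w3.png

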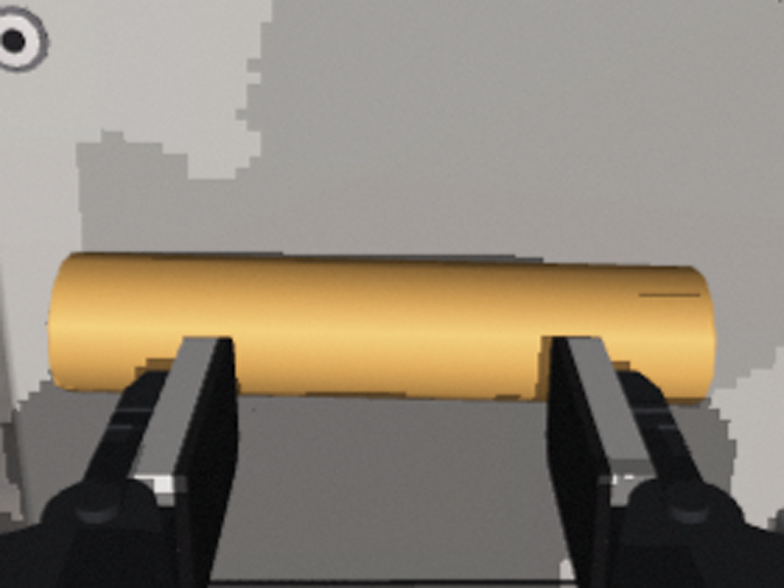

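```bash
cat > m.py <<'E'
from h import *
import sys
st=env.get_state()
def m(pts,crop=(180,180),s=2.8,z=.023,n='wrist'):
    for p in pts:
        w=back(n,(crop[0]+(p[0]+.5)/s-.5,crop[1]+(p[1]+.5)/s-.5),z,st);print(p,np.round(w*1e3,1),np.round(w2j(w)*1e3,1))
E
python3 - <<'E'
from m import *
m([(50,322),(714,334),(380,258),(380,396)])
E
```

```text
(50, 322) [ 437.8 -229.5   23. ] [-64.1  58.4  23. ]
(714, 334) [ 544.1 -230.3   23. ] [42.3 56.  23. ]
(380, 258) [ 490.3 -217.7   23. ] [-11.3  69.4  23. ]
(380, 396) [ 490.6 -242.3   23. ] [-11.4  44.8  23. ]
```

Emit:
drive_tool(
  series=[
    [[-2.5,0,0.3],0],
    [[-5,0,0.3],0],
    [[-7.5,0,0.3],0],
    [[-10,0,0.2],0],
    [[-10,0,-2],0],
    [[-10,0,-9],0],
    [[-5,0,-9],0],
    [[7,0,-9],0],
    [[7,0,-9],0],
    [[7,0,-5],0],
    [[7,0,-2.5],0],
    [[7,0,-2.5],0],
  ],
)

```text
t: 5.85
ee_pos: [0.4918, -0.2268, 0.047]
tcp_rot: [0.702, 0.712, -0.0, 0.002]
force: [-0.8, 0.1, -1.0]
width: 0.047
```

Run:
```python
from h import *
plan(j2w(-.010,.0715,.12),np.pi/2+TH)
snap('wrist','w4',(180,180,460,390),2.8)
```

```text
t 5.85 jig [-10.   60.2  47. ] F [-0.8  0.1 -1. ] w 47.0 | shift [ 11.1   0.2 -73. ] yaw -0.0 heading 1.585 tilt [ 0.003 -0.003 -1.   ]
```

View pics/w4.png

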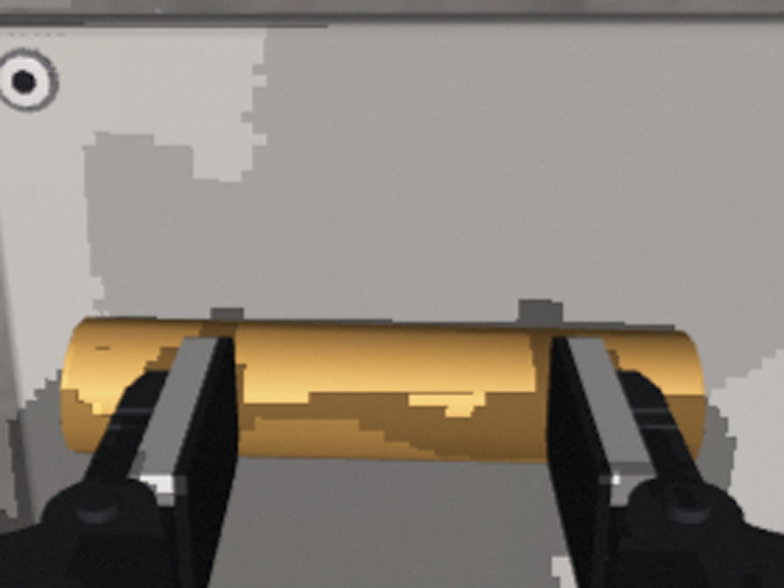

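Emit:
drive_tool(
  series=[
    [[0,0,1],0],
    [[0,0,2],0],
    [[0,0,2.2],0],
    [[-4,0,2.2],0],
    [[-8,0,2.2],0],
    [[-12,0,2.2],0],
    [[-16,0,2.2],0],
    [[-20,0,2.2],0],
    [[-24,0,2.2],0],
    [[-28,0,2.2],0],
    [[-32,0,2.2],0],
    [[-33,0,2.2],0],
  ],
)

```text
t: 6.9
ee_pos: [0.4922, -0.2606, 0.0452]
tcp_rot: [0.702, 0.712, -0.0, 0.002]
force: [-1.1, 0.2, 2.5]
width: 0.0469
```

Emit:
drive_tool(
  series=[
    [[0,0,-3],0],
    [[0,0,-10],0],
    [[8,0,-10],0],
    [[17,0,-10],0],
    [[17,0,-10],0],
    [[17,0,-6],0],
    [[17,0,-2.5],0],
    [[17,0,-2.5],0],
  ],
)

```text
t: 7.57
ee_pos: [0.4917, -0.2434, 0.0468]
tcp_rot: [0.702, 0.712, -0.0, 0.002]
force: [-0.8, 0.8, -0.8]
width: 0.0469
```

Run:
```python
from h import *
plan(j2w(-.010,.0715,.12),np.pi/2+TH)
snap('wrist','w5',(180,180,460,390),2.8)
```

```text
t 7.57 jig [-10.4  43.7  46.8] F [-0.8  0.8 -0.8] w 46.9 | shift [ 27.6   0.5 -73.3] yaw -0.001 heading 1.585 tilt [ 0.002 -0.003 -1.   ]
```

View pics/w5.png

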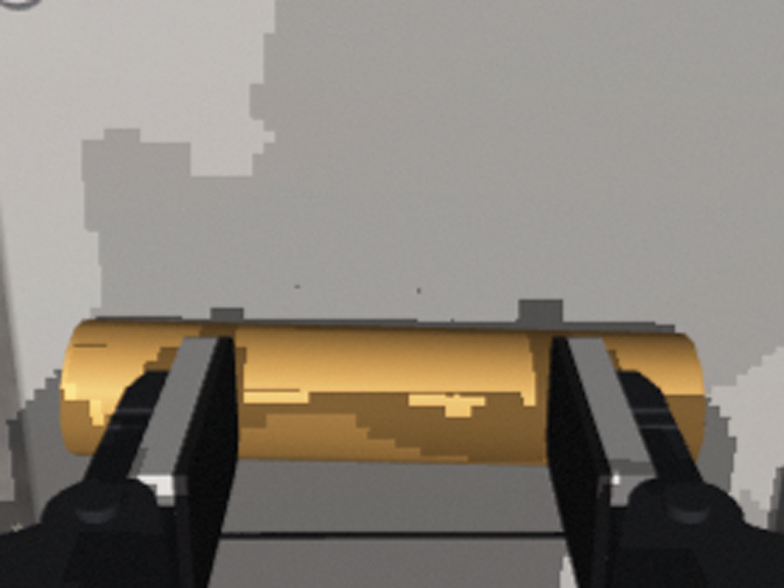

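Run:
```python
from m import *
m([(62,388),(705,400),(380,325),(380,463)])
m([(230,535),(555,536)],z=.012)
```

```text
(62, 388) [ 437.5 -251.9   23. ] [-64.6  35.9  23. ]
(705, 400) [ 544.2 -252.9   23. ] [42.  33.4 23. ]
(380, 325) [ 490.  -239.7   23. ] [-12.   47.4  23. ]
(380, 463) [ 490.3 -265.8   23. ] [-12.1  21.3  23. ]
(230, 535) [ 462.4 -289.3   12. ] [-40.3  -1.8  12. ]
(555, 536) [ 523.1 -288.8   12. ] [20.4 -2.2 12. ]
```

Emit:
drive_tool(
  series=[
    [[0,0,1],0],
    [[0,0,1.9],0],
    [[0,0,2.1],0],
    [[-4,0,2.1],0],
    [[-8,0,2.1],0],
    [[-12,0,2.1],0],
    [[-16,0,2.1],0],
    [[-20,0,2.1],0],
    [[-24,0,2.1],0],
    [[-28,0,2.1],0],
    [[-32,0,2.1],0],
    [[-34.5,0,2.1],0],
  ],
)

```text
t: 8.62
ee_pos: [0.492, -0.2785, 0.0452]
tcp_rot: [0.702, 0.712, -0.001, 0.002]
force: [-1.4, 0.1, 1.2]
width: 0.0472
```

Emit:
drive_tool(
  series=[
    [[0,0,-3],0],
    [[0,0,-10],0],
    [[8,0,-10],0],
    [[17,0,-10],0],
    [[17,0,-10],0],
    [[17,0,-6],0],
    [[17,0,-2.5],0],
    [[17,0,-2.5],0],
  ],
)

```text
t: 9.28
ee_pos: [0.4914, -0.2613, 0.0467]
tcp_rot: [0.702, 0.712, -0.001, 0.001]
force: [-0.3, -0.8, 0.1]
width: 0.047
```

Run:
```python
from h import *
plan(j2w(-.010,.0715,.12),np.pi/2+TH)
snap('wrist','w6',(180,180,460,390),2.8);snap('scene','s6',(250,160,410,310),4)
```

```text
t 9.28 jig [-10.9  25.8  46.7] F [-0.3 -0.8  0.1] w 47.0 | shift [ 45.5   0.9 -73.4] yaw -0.001 heading 1.584 tilt [ 0.001 -0.003 -1.   ]
```

View pics/w6.png

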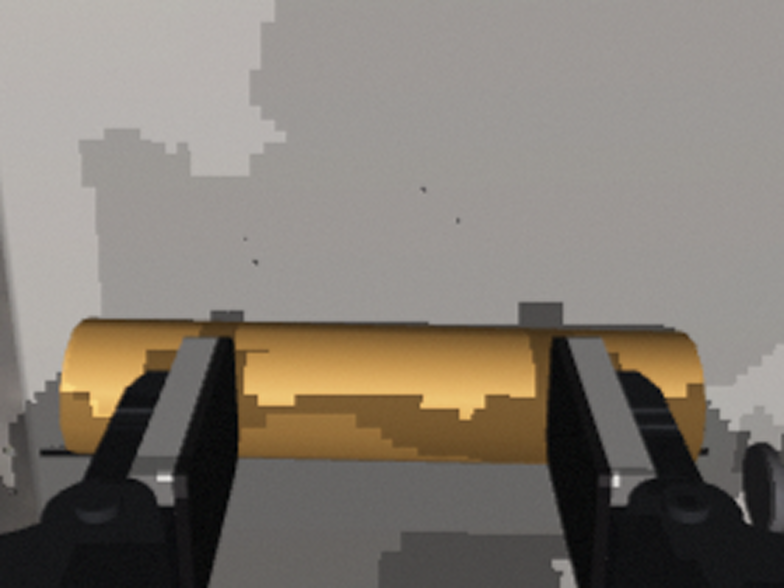

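View pics/s6_full.png

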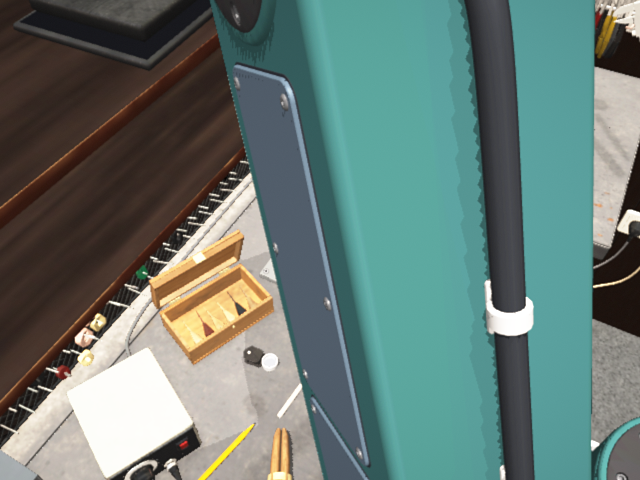

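Run:
```python
from m import *
m([(62,388),(705,400),(380,325),(380,461)])
m([(52,453),(705,451)],z=.012); m([(757,495)])
```

```text
(62, 388) [ 437.3 -270.1   23. ] [-65.1  17.8  23. ]
(705, 400) [ 544.1 -271.    23. ] [41.6 15.2 23. ]
(380, 325) [ 489.9 -257.8   23. ] [-12.4  29.3  23. ]
(380, 461) [ 490.1 -283.5   23. ] [-12.5   3.5  23. ]
(52, 453) [ 430.5 -290.1   12. ] [-72.2  -2.1  12. ]
(705, 451) [ 549.1 -288.2   12. ] [46.4 -2.  12. ]
(757, 495) [ 555.1 -289.6   23. ] [52.3 -3.5 23. ]
```

Emit:
drive_tool(
  series=[
    [[0,0,1],0],
    [[0,0,1.9],0],
    [[0,0,2.2],0],
    [[-4,0,2.3],-0.01],
    [[-8,0,2.3],-0.02],
    [[-12,0,2.3],-0.03],
    [[-16,0,2.3],-0.04],
    [[-20,0,2.3],-0.04],
    [[-20,0,2.0],-0.04],
    [[-20,0,-5],-0.04],
    [[-20,0,-8],-0.04],
  ],
)

```text
t: 10.3
ee_pos: [0.492, -0.2815, 0.056]
tcp_rot: [0.688, 0.726, -0.001, 0.001]
force: [0.3, 0.3, 0.5]
width: 0.0472
```

Emit:
drive_tool(
  series=[
    [[9,0,0],0.04],
    [[9,0,0],0.04],
    [[9,0,3],0.04],
    [[9,0,7],0.04],
    [[9,0,7],0.04],
  ],
)

```text
t: 10.72
ee_pos: [0.4912, -0.2725, 0.0482]
tcp_rot: [0.702, 0.712, -0.001, 0.001]
force: [0.4, 0.3, -0.3]
width: 0.0469
```

Run:
```python
from h import *
plan(j2w(-.010,.0715,.12),np.pi/2+TH)
snap('wrist','w7',(180,180,460,390),2.8)
```

```text
t 10.72 jig [-11.3  14.5  48.2] F [ 0.4  0.3 -0.3] w 46.9 | shift [ 56.8   1.3 -71.9] yaw -0.001 heading 1.585 tilt [ 0.001 -0.002 -1.   ]
```

View pics/w7.png

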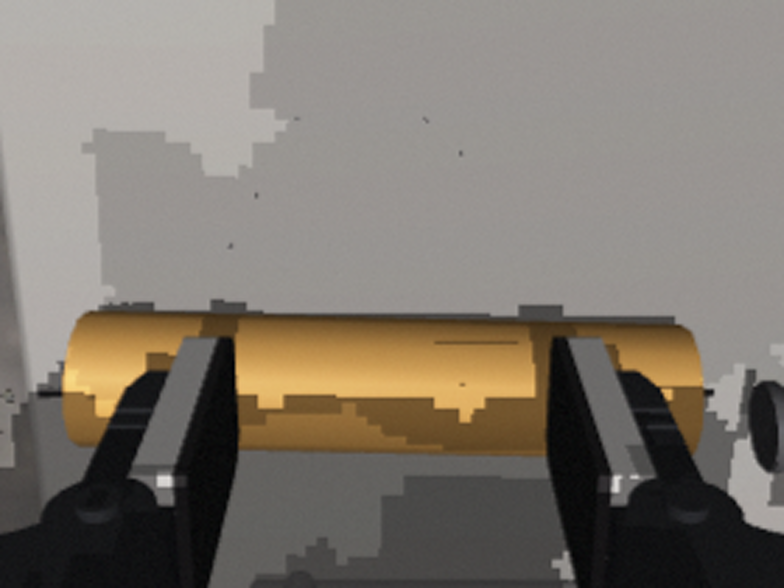

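Run:
```python
from m import *
m([(66,378),(702,390),(380,314),(380,453)])
m([(45,393),(705,392)],z=.012); m([(767,428)])
```

```text
(66, 378) [ 437.4 -279.9   23. ] [-65.2   8.   23. ]
(702, 390) [ 543.4 -280.8   23. ] [40.8  5.5 23. ]
(380, 314) [ 489.5 -267.4   23. ] [-13.   19.7  23. ]
(380, 453) [ 489.7 -293.7   23. ] [-13.1  -6.6  23. ]
(45, 393) [ 429.6 -289.4   12. ] [-73.1  -1.4  12. ]
(705, 392) [ 547.8 -287.6   12. ] [45.  -1.4 12. ]
(767, 428) [ 555.2 -287.9   23. ] [52.5 -1.8 23. ]
```

Emit:
drive_tool(
  series=[
    [[0,0,1.5],0],
    [[0,0,3],0],
    [[0,0,3.6],0],
    [[-3,0,3.7],0],
    [[-6,0,3.7],0],
    [[-9,0,3.7],0],
    [[-12,0,3.7],0],
    [[-15,0,3.7],0],
    [[-16,0,3.7],0],
    [[-16,0,3.5],0],
  ],
)

```text
t: 11.6
ee_pos: [0.4912, -0.2891, 0.0453]
tcp_rot: [0.702, 0.712, -0.001, 0.001]
force: [-3.5, -0.0, 5.3]
width: 0.0471
```

Emit:
drive_tool(
  series=[
    [[0,0,-3],0],
    [[0,0,-12],0],
    [[10,0,-25],0],
    [[15,0,-40],0],
    [[15,0,-40],0],
    [[15,0,-40],0],
  ],
)

```text
t: 12.1
ee_pos: [0.4915, -0.2742, 0.0862]
tcp_rot: [0.702, 0.712, -0.001, 0.002]
force: [0.0, -0.1, -1.2]
width: 0.0469
```

Run:
```python
from h import *
plan(j2w(-.010,.0715,.12),np.pi/2+TH)
snap('wrist','w8',(180,180,460,390),2.8)
```

```text
t 12.1 jig [-11.   12.9  86.2] F [ 0.  -0.1 -1.2] w 46.9 | shift [ 58.5   1.  -34. ] yaw -0.001 heading 1.585 tilt [ 0.002 -0.004 -1.   ]
```

View pics/w8.png

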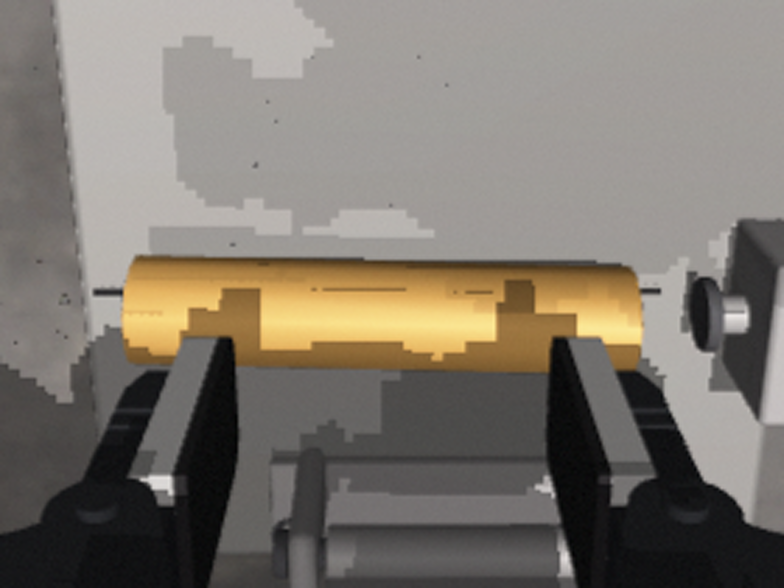

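Run:
```python
from m import *
m([(123,309),(641,320),(380,260),(380,368)])
m([(100,293),(655,291)],z=.012); m([(697,315)])
```

```text
(123, 309) [ 437.5 -287.2   23. ] [-65.2   0.7  23. ]
(641, 320) [ 542.  -288.3   23. ] [39.2 -1.9 23. ]
(380, 260) [ 489.1 -275.7   23. ] [-13.5  11.4  23. ]
(380, 368) [ 489.3 -299.9   23. ] [-13.6 -12.8  23. ]
(100, 293) [ 429.8 -289.    12. ] [-72.9  -1.   12. ]
(655, 291) [ 547.3 -287.    12. ] [44.6 -0.7 12. ]
(697, 315) [ 553.2 -287.    23. ] [50.5 -0.8 23. ]
```

Run:
```python
from h import *
plan(j2w(-.092,.002,.075),np.pi/2+TH)
```

```text
t 12.15 jig [-11.4  12.9  85.5] F [ 0.7 -1.  -0.2] w 47.1 | shift [-11.  -80.6  10.4] yaw -0.001 heading 1.584 tilt [ 0.001 -0.004 -1.   ]
```

Emit:
drive_tool(
  series=[
    [[0,-30,0],0],
    [[-5,-60,0],0],
    [[-11,-81,0],0],
    [[-11,-81,0],0],
    [[-11,-81,0],0],
    [[-11,-81,15],0],
    [[-11,-81,30],0],
    [[-11,-81,42],0],
    [[-11,-81,49],0],
    [[-11,-81,50],0],
    [[-11,-81,50],0],
  ],
  grip=0,
)

```text
t: 13.07
ee_pos: [0.4107, -0.2863, 0.0352]
tcp_rot: [0.702, 0.712, -0.001, 0.001]
force: [-0.5, 0.1, 0.1]
width: -0.0003
```

Run:
```python
from h import *
plan(j2w(-.078,.002,.034),np.pi/2+TH)
snap('wrist','w9');snap('top','t9',(255,180,435,300),4.4)
```

```text
t 13.07 jig [-92.    2.   35.2] F [-0.5  0.1  0.1] w -0.3 | shift [ 0.  14.   1.2] yaw -0.001 heading 1.585 tilt [ 0.    -0.003 -1.   ]
```

View pics/w9_full.png

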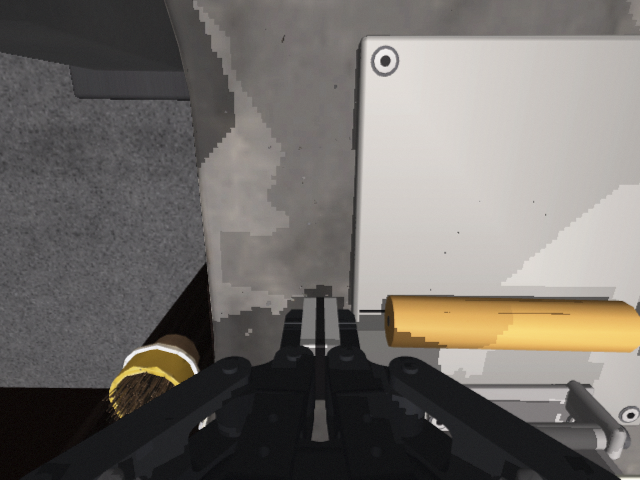

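View pics/t9.png

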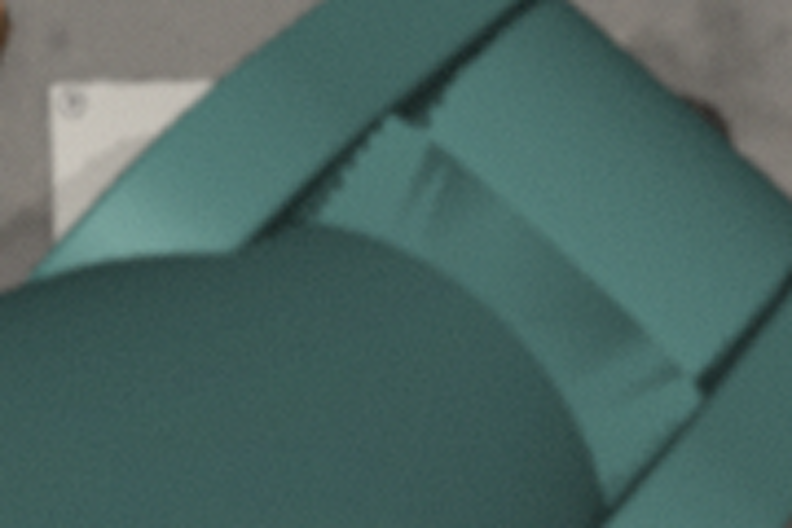

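Emit:
drive_tool(
  series=[
    [[0,4,0],0],
    [[0,8,0],0],
    [[0,11,0],0],
    [[0,12,0],0],
    [[0,13,0],0],
    [[0,14,0],0],
    [[0,15,0],0],
    [[0,15,0],0],
  ],
)

```text
t: 13.83
ee_pos: [0.4259, -0.2864, 0.0359]
tcp_rot: [0.702, 0.712, -0.001, 0.002]
force: [0.1, 0.2, -0.4]
width: 0.0004
```

Emit:
drive_tool(
  series=[
    [[0,1,0],0],
    [[0,2,0],0],
    [[0,3,0],0],
    [[0,4,0],0],
    [[0,5,0],0],
    [[0,5,0],0],
  ],
)

```text
t: 14.33
ee_pos: [0.4311, -0.2864, 0.0359]
tcp_rot: [0.702, 0.712, -0.001, 0.002]
force: [-0.7, 0.1, -0.4]
width: -0.0
```

Run:
```python
from h import *
plan(j2w(-.078,.002,.034),np.pi/2+TH)
snap('wrist','w10')
```

```text
t 14.33 jig [-71.6   1.6  35.9] F [-0.7  0.1 -0.4] w -0.0 | shift [ 0.4 -6.4  1.9] yaw -0.001 heading 1.585 tilt [ 0.001 -0.004 -1.   ]
```

View pics/w10_full.png

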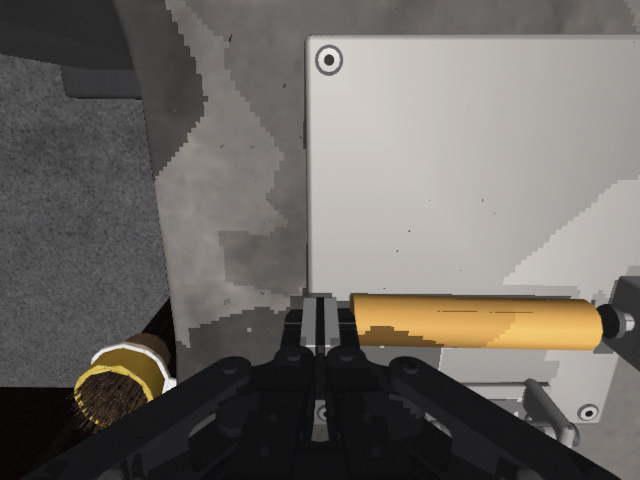

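Run:
```python
from m import *
m([(351,321),(603,325),(598,325)],crop=(0,0),s=1)
m([(307,36)],z=.012,crop=(0,0),s=1)
im=cv2.imread('pics/w10_full.png')[260:380,280:640]; cv2.imwrite('pics/w10c.png',cv2.resize(im,None,fx=2.2,fy=2.2,interpolation=cv2.INTER_CUBIC))
```

```text
(351, 321) [ 444.8 -288.7   23. ] [-57.9  -0.9  23. ]
(603, 325) [ 554.  -289.3   23. ] [51.3 -3.1 23. ]
(598, 325) [ 551.8 -289.3   23. ] [49.1 -3.1 23. ]
(307, 36) [ 425.1 -177.7   12. ] [-75.9 110.4  12. ]
```

View pics/w10c.png

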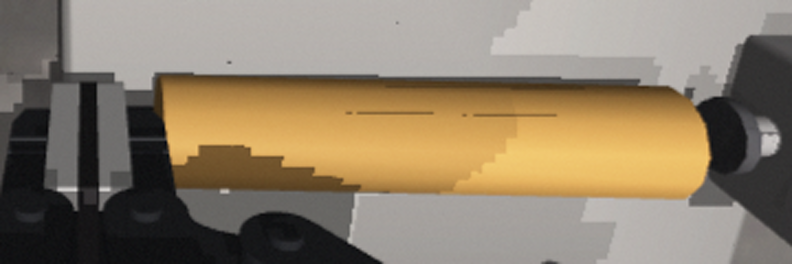

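Emit:
drive_tool(
  series=[
    [[0,1,0],0],
    [[0,2,0],0],
    [[0,3,0],0],
    [[0,4,0],0],
    [[0,5,0],0],
    [[0,5,0],0],
  ],
)

```text
t: 14.88
ee_pos: [0.4362, -0.2863, 0.0359]
tcp_rot: [0.702, 0.712, -0.001, 0.002]
force: [-0.9, 0.1, -0.0]
width: 0.0002
```

Emit:
drive_tool(
  series=[
    [[0,0.5,0],0],
    [[0,1,0],0],
    [[0,1,0],0],
  ],
)

```text
t: 15.13
ee_pos: [0.4373, -0.2863, 0.0359]
tcp_rot: [0.702, 0.712, -0.001, 0.002]
force: [-1.7, 0.8, -0.1]
width: 0.0
```

Emit:
drive_tool(
  series=[
    [[0,0.5,0],0],
    [[0,1,0],0],
    [[0,1,0],0],
  ],
)

```text
t: 15.38
ee_pos: [0.4384, -0.2863, 0.0359]
tcp_rot: [0.702, 0.712, -0.001, 0.002]
force: [-1.4, -0.2, -1.0]
width: 0.0
```

Emit:
drive_tool(
  series=[
    [[0,0.5,0],0],
    [[0,1,0],0],
    [[0,1,0],0],
  ],
)

```text
t: 15.63
ee_pos: [0.4395, -0.2863, 0.0359]
tcp_rot: [0.702, 0.712, -0.001, 0.002]
force: [-1.1, 0.1, 0.7]
width: 0.0002
```

Run:
```python
from h import *
plan(j2w(-.078,.002,.034),np.pi/2+TH)
snap('wrist','w11',(280,260,640,380),2.2)
```

```text
t 15.63 jig [-63.2   1.5  35.9] F [-1.1  0.1  0.7] w 0.2 | shift [  0.4 -14.8   1.9] yaw -0.001 heading 1.585 tilt [ 0.002 -0.004 -1.   ]
```

View pics/w11.png

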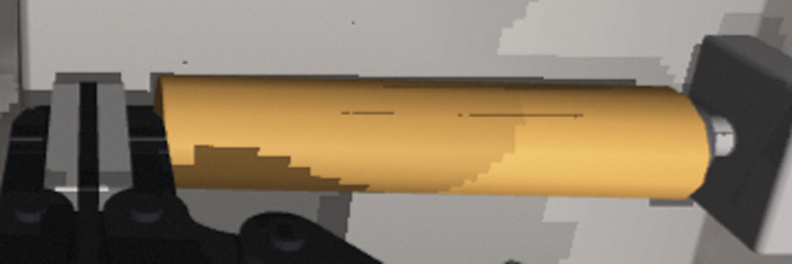

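Bar's far end now covers the nose (crop ~(710,140)); not yet butted, continuing in small steps.

Emit:
drive_tool(
  series=[
    [[0,0.4,0],0],
    [[0,0.8,0],0],
    [[0,0.8,0],0],
  ],
)

```text
t: 15.93
ee_pos: [0.4401, -0.2862, 0.0358]
tcp_rot: [0.702, 0.712, -0.001, 0.002]
force: [-4.1, 0.3, -0.1]
width: 0.0002
```

Emit:
drive_tool(
  series=[
    [[0,0.4,0],0],
    [[0,0.8,0],0],
    [[0,0.8,0],0],
  ],
)

```text
t: 16.18
ee_pos: [0.4404, -0.2861, 0.0358]
tcp_rot: [0.702, 0.712, -0.001, 0.001]
force: [-5.9, -1.0, 1.6]
width: 0.0001
```

Emit:
drive_tool(
  series=[
    [[0,0.8,0],0],
    [[0,1.0,0],0],
    [[0,1.0,0],0],
  ],
)

```text
t: 16.43
ee_pos: [0.4405, -0.286, 0.0357]
tcp_rot: [0.702, 0.712, -0.002, 0.001]
force: [-8.9, -0.9, 3.2]
width: -0.0002
```

Emit:
drive_tool(
  series=[
    [[0,-5,0],0],
    [[0,-15,0],0],
    [[0,-20,-15],0],
    [[0,-20,-40],0],
    [[0,-20,-70],0],
    [[0,-10,-100],0],
    [[20,0,-110],0],
    [[40,30,-110],0],
    [[40,30,-110],0],
    [[40,30,-110],0],
  ],
)

```text
t: 17.27
ee_pos: [0.4707, -0.2445, 0.1456]
tcp_rot: [0.702, 0.713, -0.002, 0.001]
force: [-0.5, -0.2, 0.2]
width: 0.0004
```

Run:
```python
from h import *
plan(j2w(-.078,.002,.034),np.pi/2+TH)
snap('wrist','w12');snap('top','t12',(255,180,435,300),4.4);snap('scene','s12')
```

```text
t 17.27 jig [-31.3  42.9 145.6] F [-0.5 -0.2  0.2] w 0.4 | shift [-40.4 -46.6 111.8] yaw 0.001 heading 1.586 tilt [-0.001 -0.004 -1.   ]
```

View pics/w12_full.png

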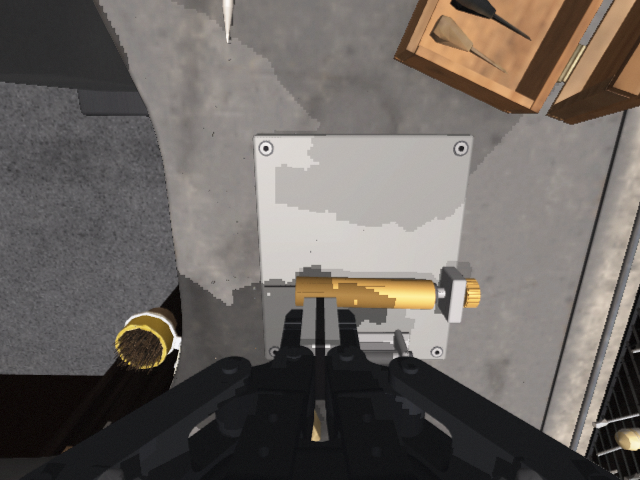

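View pics/t12.png

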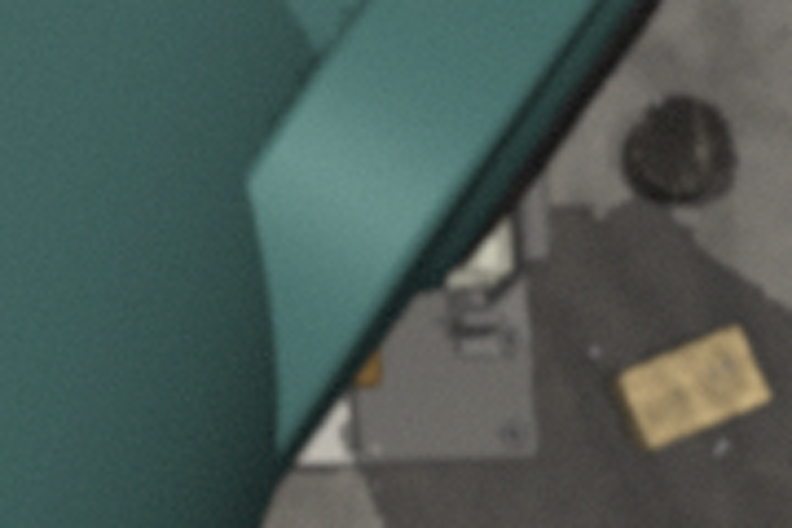

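Run:
```python
from m import *
m([(297,291),(437,294)],crop=(0,0),s=1)
m([(270,288)],z=.012,crop=(0,0),s=1);m([(437,294)],crop=(0,0),s=1)
im=cv2.imread('pics/w12_full.png')[240:360,240:500]; cv2.imwrite('pics/w12c.png',cv2.resize(im,None,fx=3,fy=3,interpolation=cv2.INTER_CUBIC))
```

```text
(297, 291) [ 453.1 -288.5   23. ] [-49.6  -0.8  23. ]
(437, 294) [ 556.9 -289.5   23. ] [54.2 -3.4 23. ]
(270, 288) [ 431.7 -291.7   12. ] [-71.1  -3.7  12. ]
(437, 294) [ 556.9 -289.5   23. ] [54.2 -3.4 23. ]
```

View pics/w12c.png

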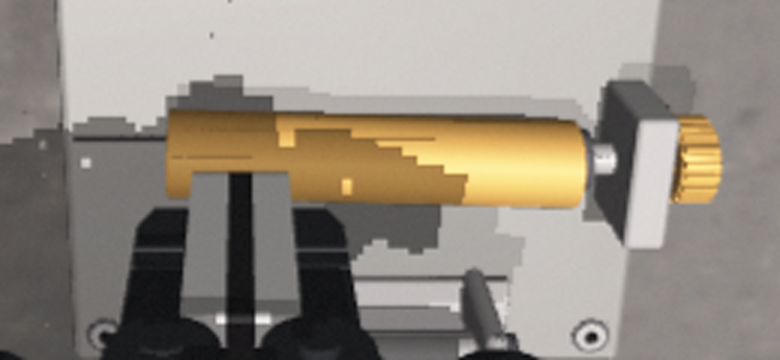

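Run:
```python
from h import *
plan(j2w(0,-.090,.2),np.pi/2+TH)
```

```text
t 17.42 jig [-32.7  41.9 145.2] F [-0.3 -0.3  0.1] w -0.2 | shift [-132.1   32.8  -54.4] yaw -0.002 heading 1.584 tilt [-0.002 -0.004 -1.   ]
```

Emit:
drive_tool(
  series=[
    [[0,0,-30],0],
    [[0,0,-62],0],
    [[0,10,-65],0],
    [[-40,33,-65],0],
    [[-80,33,-65],0],
    [[-110,33,-65],0],
    [[-132,33,-62],0],
    [[-132,33,-60],0],
    [[-132,33,-40],0],
    [[-132,33,-20],0],
    [[-132,33,8],0],
    [[-132,33,10],0],
  ],
)

```text
t: 18.42
ee_pos: [0.5017, -0.376, 0.1314]
tcp_rot: [0.703, 0.711, -0.002, -0.003]
force: [-0.3, -0.3, -1.0]
width: -0.0001
```

Run:
```python
from h import *
plan(j2w(0,-.090,.135),np.pi/2+TH)
snap('wrist','w13');snap('scene','s13',(250,160,410,310),4);snap('top','t13',(255,180,435,300),4.4)
```

```text
t 18.42 jig [ -2.3 -89.1 131.4] F [-0.3 -0.3 -1. ] w -0.1 | shift [-0.9  2.3 -3.6] yaw -0.003 heading 1.583 tilt [-0.007  0.    -1.   ]
```

View pics/w13_full.png

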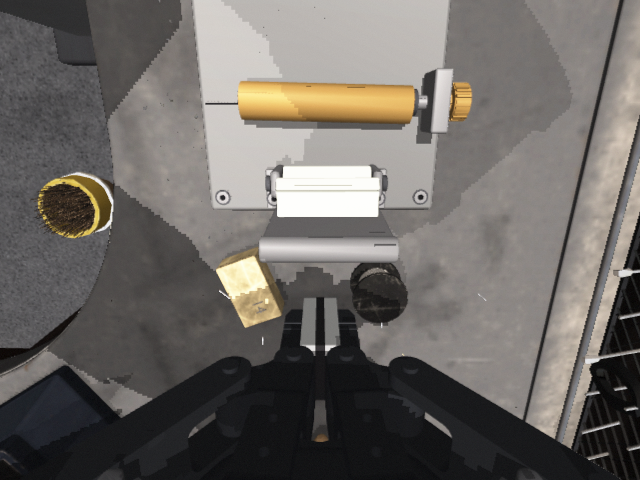

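View pics/s13.png

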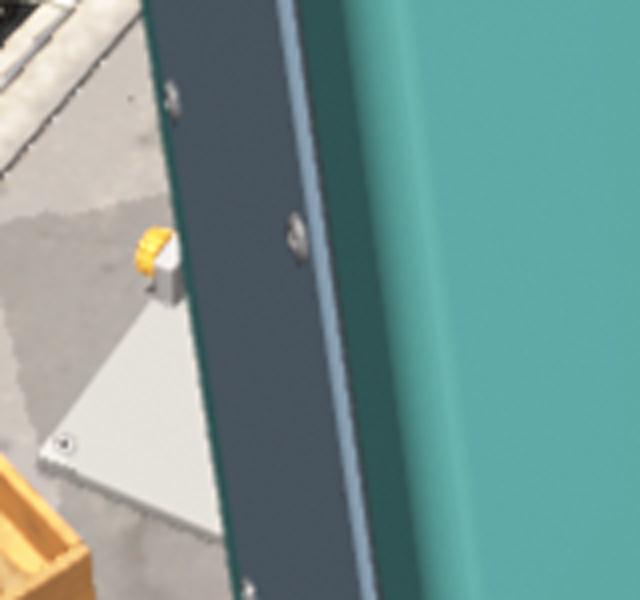

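View pics/t13.png

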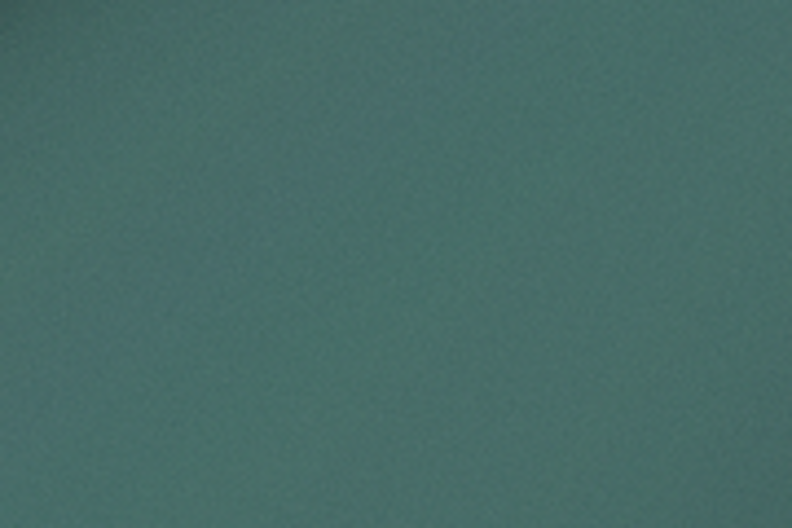

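Run:
```python
from m import *
m([(240,101),(413,103),(418,103)],crop=(0,0),s=1)
m([(212,103),(236,104)],z=.012,crop=(0,0),s=1)
m([(330,238),(330,260)],z=.135,crop=(0,0),s=1)
def P(phi,r,n): return (-45+r*np.cos(phi)-n*np.sin(phi), 39+r*np.sin(phi)+n*np.cos(phi))
for phi in (1.5,1.57,1.7,1.8): print(phi, proj('wrist',[j2w(0,P(phi,97,n)[0]/1e3,P(phi,97,n)[1]/1e3) for n in (1.5,6.5,12)],st)[:,1])
for phi in np.arange(1.6,-0.01,-.1):
    y,z=P(phi,80,6.5); print(round(phi,2),'TCP',round(y-11,1),round(z+14,1),'row d',round(y-11+89.1,1),round(131.4-(z+14),1))
```

```text
(240, 101) [ 454.4 -289.    23. ] [-48.3  -1.4  23. ]
(413, 103) [ 559.2 -288.8   23. ] [56.5 -2.8 23. ]
(418, 103) [ 562.2 -288.8   23. ] [59.5 -2.8 23. ]
(212, 103) [ 434.4 -290.2   12. ] [-68.4  -2.3  12. ]
(236, 104) [ 449.6 -290.6   12. ] [-53.2  -2.9  12. ]
(330, 238) [ 507.3 -338.3  135. ] [  3.8 -51.5 135. ]
(330, 260) [ 507.5 -347.   135. ] [  3.9 -60.1 135. ]
1.5 [207.15673452 220.98710689 235.9003969 ]
1.57 [225.64163412 238.81518487 252.95249574]
1.7 [257.16161747 268.73240412 281.05260532]
1.8 [278.35402048 288.46270647 299.17215419]
1.6 TCP -64.8 132.8 row d 24.3 -1.4
1.5 TCP -56.8 133.3 row d 32.3 -1.9
1.4 TCP -48.8 132.9 row d 40.3 -1.5
1.3 TCP -40.9 131.8 row d 48.2 -0.4
1.2 TCP -33.1 129.9 row d 56.0 1.5
1.1 TCP -25.5 127.2 row d 63.6 4.2
1.0 TCP -18.2 123.8 row d 70.9 7.6
0.9 TCP -11.4 119.7 row d 77.7 11.7
0.8 TCP -4.9 114.9 row d 84.2 16.5
0.7 TCP 1.0 109.5 row d 90.1 21.9
0.6 TCP 6.4 103.5 row d 95.5 27.9
0.5 TCP 11.1 97.1 row d 100.2 34.3
0.4 TCP 15.2 90.1 row d 104.3 41.3
0.3 TCP 18.5 82.9 row d 107.6 48.5
0.2 TCP 21.1 75.3 row d 110.2 56.1
0.1 TCP 23.0 67.5 row d 112.1 63.9
-0.0 TCP 24.0 59.5 row d 113.1 71.9
```

Emit:
drive_tool(
  series=[
    [[8,2,0],0],
    [[16,2,-1],0],
    [[24,2,-1],0],
    [[32,2,-1],0],
    [[40,2,-1],0],
    [[48,2,0],0],
    [[56,2,1.5],0],
    [[63.5,2,4],0],
    [[71,2,7.5],0],
    [[71,2,7.5],0],
  ],
)

```text
t: 19.4
ee_pos: [0.5045, -0.3046, 0.128]
tcp_rot: [0.702, 0.712, -0.002, -0.0]
force: [-0.2, 1.0, 1.3]
width: -0.0003
```

Run:
```python
from h import *
plan(j2w(0,-.0182,.124),np.pi/2+TH)
snap('wrist','w14')
```

```text
t 19.4 jig [  1.5 -17.7 128. ] F [-0.2  1.   1.3] w -0.3 | shift [-0.5 -1.5  4. ] yaw -0.002 heading 1.584 tilt [-0.003 -0.003 -1.   ]
```

View pics/w14_full.png

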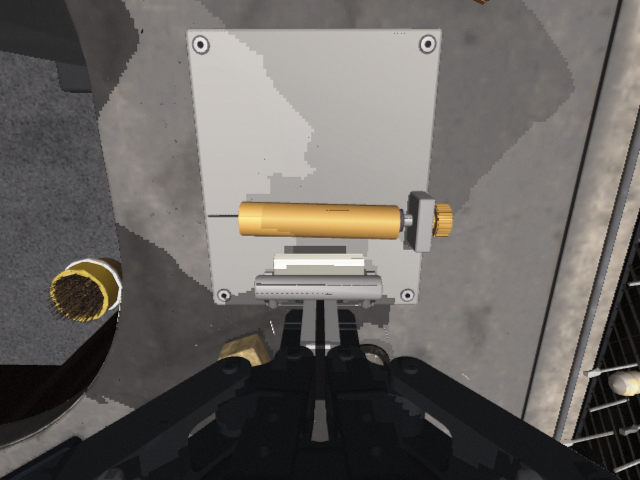

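Run:
```python
from m import *
def P(phi,r,n): return (-45+r*np.cos(phi)-n*np.sin(phi), 39+r*np.sin(phi)+n*np.cos(phi))
for phi in (.8,1.0,1.2,1.3,1.4,1.5,1.6): print(phi, proj('wrist',[j2w(0,P(phi,r,n)[0]/1e3,P(phi,r,n)[1]/1e3) for r,n in ((97,1.5),(97,6.5),(92,10))],st)[:,1])
```

```text
0.8 [222.52776306 233.48615195 246.51879118]
1.0 [268.54113315 281.24720783 291.65699763]
1.2 [318.82577468 331.90914699 338.26324865]
1.3 [343.79730984 356.48743063 360.48766399]
1.4 [367.66432104 379.59637401 381.17619942]
1.5 [389.75679826 400.61843163 399.82629155]
1.6 [409.5229432  419.07382895 416.0595409 ]
```

Emit:
drive_tool(
  series=[
    [[3,-1.5,4],0],
    [[6.3,-1.5,8.3],0],
    [[12.8,-1.5,13],0],
    [[18.7,-1.5,18.5],0],
    [[24,-1.5,24.5],0],
    [[29,-1.5,31],0],
    [[33,-1.5,38],0],
    [[33,-1.5,38],0],
  ],
)

```text
t: 20.12
ee_pos: [0.5019, -0.2711, 0.0886]
tcp_rot: [0.702, 0.712, -0.002, -0.001]
force: [0.8, -0.9, 0.1]
width: 0.0
```

Run:
```python
from m import *
plan(j2w(0,.0152,.090),np.pi/2+TH)
snap('wrist','w15')
def P(phi,r,n): return (-45+r*np.cos(phi)-n*np.sin(phi), 39+r*np.sin(phi)+n*np.cos(phi))
for phi in (.2,.3,.4,.5,.6,.8): print(phi, proj('wrist',[j2w(0,P(phi,r,n)[0]/1e3,P(phi,r,n)[1]/1e3) for r,n in ((97,1.5),(97,6.5),(92,10))],st)[:,1])
```

```text
t 20.12 jig [-0.5 15.8 88.6] F [ 0.8 -0.9  0.1] w 0.0 | shift [-0.6  0.5 -1.4] yaw -0.001 heading 1.585 tilt [-0.005 -0.001 -1.   ]
0.2 [229.25825911 234.83035383 249.05447303]
0.3 [241.62914    248.85670082 263.8075959 ]
0.4 [257.22001924 266.19815857 281.59235921]
0.5 [276.16354592 286.93151392 302.39295856]
0.6 [298.46941597 310.98803945 326.04968816]
0.8 [352.3449953  367.83393845 380.41732694]
```

View pics/w15_full.png

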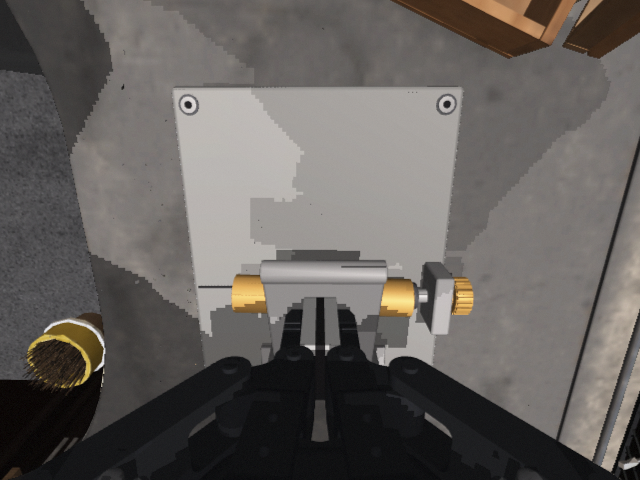

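Emit:
drive_tool(
  series=[
    [[2,0.5,4],0],
    [[3.5,0.5,8],0],
    [[5,0.5,12],0],
    [[6,0.5,16],0],
    [[7,0.5,19],0],
    [[7,0.5,19],0],
  ],
)

```text
t: 20.67
ee_pos: [0.5021, -0.2644, 0.0696]
tcp_rot: [0.702, 0.712, -0.002, -0.001]
force: [0.7, 0.1, 0.9]
width: 0.0003
```

Run:
```python
from m import *
plan(j2w(0,.047,.080),np.pi/2+TH)
snap('wrist','w16')
def P(phi,r,n): return (-45+r*np.cos(phi)-n*np.sin(phi), 39+r*np.sin(phi)+n*np.cos(phi))
for phi in (0,.1,.2,.3,.4): print(phi, proj('wrist',[j2w(0,P(phi,r,n)[0]/1e3,P(phi,r,n)[1]/1e3) for r,n in ((97,1.5),(97,6.5),(92,10))],st)[:,1])
```

```text
t 20.67 jig [-0.2 22.5 69.6] F [0.7 0.1 0.9] w 0.3 | shift [ 24.5   0.1 -10.4] yaw -0.001 heading 1.585 tilt [-0.005 -0.002 -1.   ]
0 [238.66569431 242.33639861 256.07424919]
0.1 [247.38998813 252.6684053  267.55920002]
0.2 [259.31683049 266.38983774 282.28143848]
0.3 [274.77861936 283.81387909 300.46044652]
0.4 [294.05435779 305.17786744 322.22195377]
```

View pics/w16_full.png

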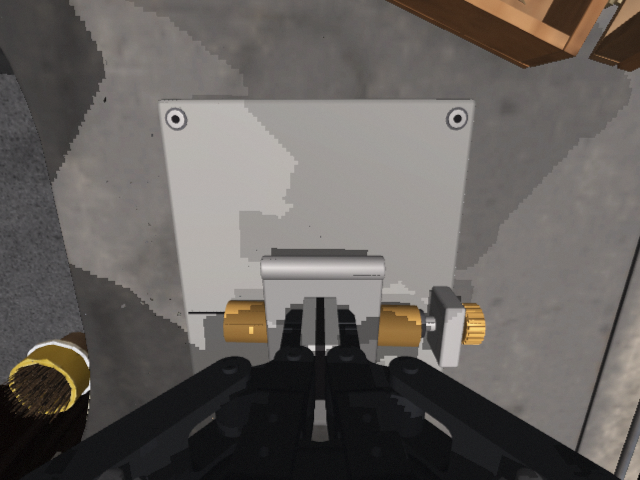

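Emit:
drive_tool(
  series=[
    [[0,0,-8],0],
    [[0,0,-14],0],
    [[12,0,-14],0],
    [[23,0,-14],0],
    [[23,0,-14],0],
    [[23,0,-9],0],
    [[23,0,-6],0],
    [[23,0,-3],0],
    [[23,0,0],0],
    [[23,0,2],0],
    [[23,0,2],0],
  ],
)

```text
t: 21.63
ee_pos: [0.5017, -0.2416, 0.0673]
tcp_rot: [0.702, 0.712, -0.002, -0.002]
force: [-0.2, 0.9, 0.1]
width: -0.0001
```

Emit:
drive_tool(
  series=[
    [[0,0,1],0],
    [[0,0,2],0],
    [[0,0,2],0],
  ],
)

```text
t: 21.88
ee_pos: [0.5016, -0.2416, 0.0652]
tcp_rot: [0.702, 0.712, -0.002, -0.002]
force: [-0.2, 0.0, 0.4]
width: -0.0004
```

Emit:
drive_tool(
  series=[
    [[0,0,1],0],
    [[0,0,1.5],0],
    [[0,0,1.5],0],
  ],
)

```text
t: 22.13
ee_pos: [0.5017, -0.2416, 0.0637]
tcp_rot: [0.702, 0.712, -0.002, -0.002]
force: [0.6, 0.3, 0.8]
width: -0.0001
```

Emit:
drive_tool(
  series=[
    [[0,0,0.5],0],
    [[0,0,1],0],
    [[0,0,1],0],
  ],
)

```text
t: 22.38
ee_pos: [0.5018, -0.2416, 0.0629]
tcp_rot: [0.702, 0.712, -0.002, -0.001]
force: [-1.2, 2.5, 5.9]
width: -0.0001
```

Emit:
drive_tool(
  series=[
    [[0,0,0.5],0],
    [[0,0,1],0],
    [[0,0,1],0],
  ],
)

```text
t: 22.63
ee_pos: [0.5018, -0.2415, 0.0625]
tcp_rot: [0.702, 0.712, -0.002, -0.001]
force: [-2.6, 2.8, 10.8]
width: 0.0001
```

Run:
```python
from m import *
plan(j2w(0,.047,.080),np.pi/2+TH)
snap('wrist','w17')
def P(phi,r,n): return (-45+r*np.cos(phi)-n*np.sin(phi), 39+r*np.sin(phi)+n*np.cos(phi))
for phi in (0,.05,.1,.2): print(phi, proj('wrist',[j2w(0,P(phi,r,n)[0]/1e3,P(phi,r,n)[1]/1e3) for r,n in ((97,1.5),(97,6.5),(92,10))],st)[:,1])
```

```text
t 22.63 jig [-0.2 45.4 62.5] F [-2.6  2.8 10.8] w 0.1 | shift [  1.6   0.1 -17.5] yaw -0.001 heading 1.585 tilt [-0.005 -0.001 -1.   ]
0 [292.41160846 297.62985623 311.90599199]
0.05 [297.87108265 303.92399429 318.71273276]
0.1 [304.13593066 311.06858567 326.33077663]
0.2 [319.24381442 328.06352558 344.11131785]
```

View pics/w17_full.png

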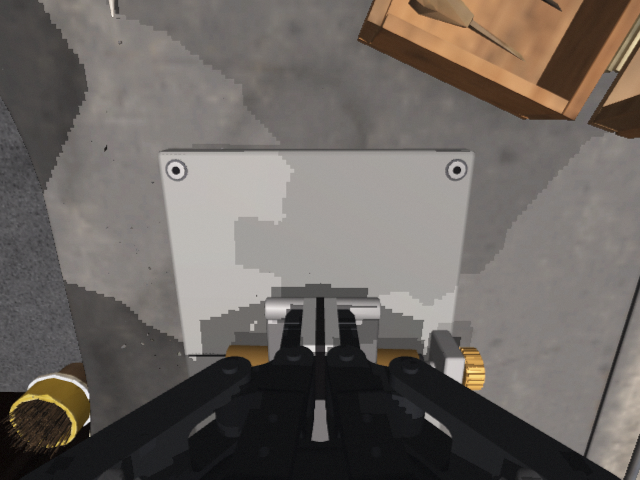

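Emit:
drive_tool(
  series=[
    [[0,0,0.6],0],
    [[0,0,1],0],
    [[0,0,1],0],
    [[0,0,1],0],
  ],
)

```text
t: 23.02
ee_pos: [0.5019, -0.2415, 0.0622]
tcp_rot: [0.702, 0.712, -0.002, -0.001]
force: [-3.1, 3.6, 15.6]
width: -0.0001
```

Emit:
drive_tool(
  series=[
    [[0,0,-10],0],
    [[0,0,-40],0],
    [[0,0,-75],0],
    [[0,0,-110],0],
    [[0,0,-110],0],
  ],
)

```text
t: 23.43
ee_pos: [0.5042, -0.2426, 0.1782]
tcp_rot: [0.702, 0.712, -0.001, 0.003]
force: [0.4, -0.7, 1.6]
width: 0.0003
```

Run:
```python
from m import *
plan(j2w(0,.10,.170),np.pi/2+TH)
snap('wrist','w18')
```

```text
t 23.43 jig [  2.2  44.3 178.2] F [ 0.4 -0.7  1.6] w 0.3 | shift [55.8 -2.3  7.8] yaw -0.001 heading 1.585 tilt [ 0.002 -0.006 -1.   ]
```

View pics/w18_full.png

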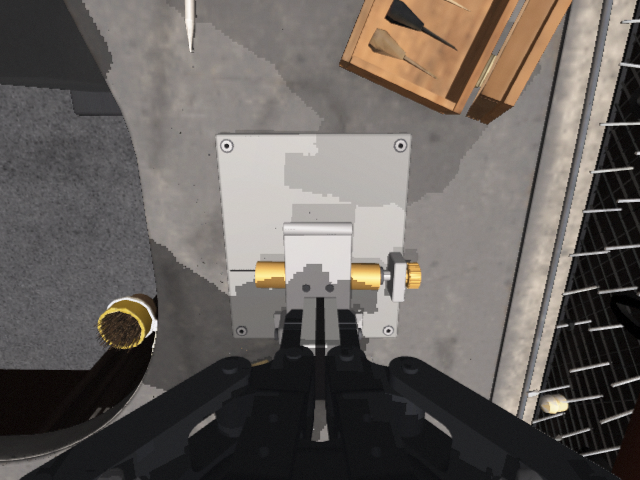

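Emit:
drive_tool(
  series=[
    [[30,0,-40],0],
    [[70,0,-40],0],
    [[110,0,-40],0],
    [[150,-20,-40],0],
    [[190,-60,-40],0],
    [[230,-90,-40],0],
    [[270,-120,-40],0],
    [[310,-150,-40],0],
    [[350,-180,-40],0],
    [[380,-190,-40],0],
    [[380,-190,-40],0],
  ],
)

```text
t: 24.4
ee_pos: [0.3078, 0.1341, 0.2127]
tcp_rot: [0.703, 0.712, -0.002, 0.002]
force: [1.5, 1.6, 0.4]
width: -0.0001
```

Run:
```python
from m import *
im=cv2.imread('pics/w18_full.png')[210:340,210:440]; cv2.imwrite('pics/w18c.png',cv2.resize(im,None,fx=3.4,fy=3.4,interpolation=cv2.INTER_CUBIC))
plan(j2w(0,.10,.170),np.pi/2+TH)
snap('top','t18',(255,180,435,300),4.4);snap('scene','s18',(230,150,410,300),4)
```

```text
t 24.4 jig [-188.6  423.9  212.7] F [1.5 1.6 0.4] w -0.1 | shift [-323.2  189.4   44.3] yaw -0.002 heading 1.584 tilt [-0.    -0.005 -1.   ]
```

View pics/w18c.png

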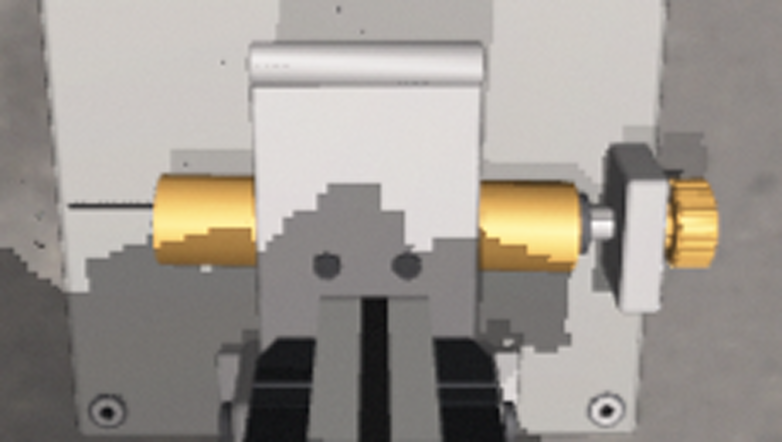

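View pics/t18.png

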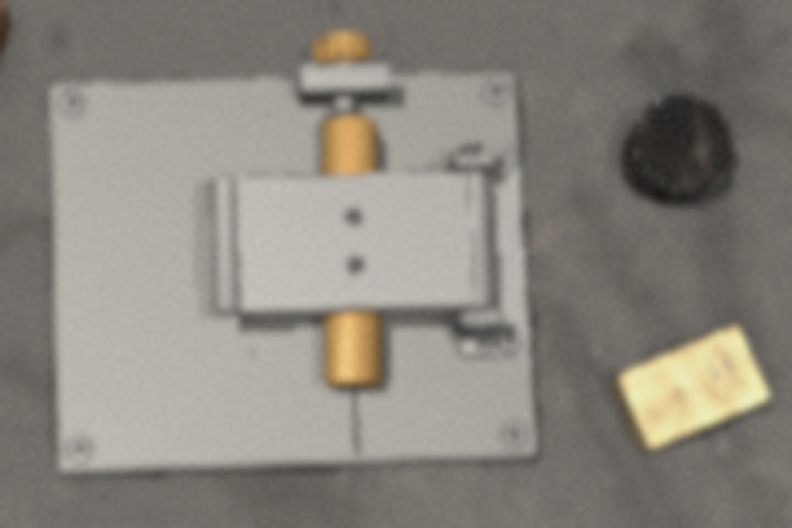

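View pics/s18.png

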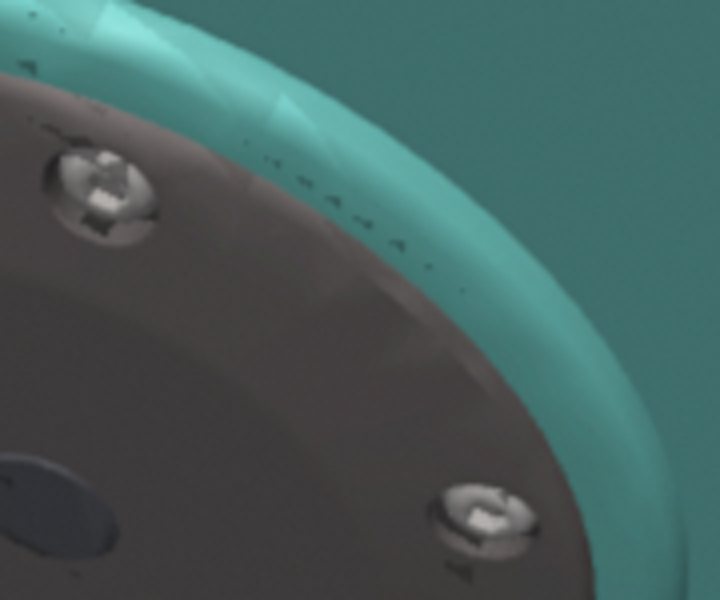

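Run:
```python
from h import *
f=lambda p,z:w2j(back('top',(255+(p[0]+.5)/4.4-.5,180+(p[1]+.5)/4.4-.5),z))*1e3
print('far',f((349.5,140),.023),'near',f((354.5,365),.023),'near end',f((355,385),.023),'far end',f((348,116),.023),'line',f((357,430),.012))
P=lambda phi,r,n:(-.045+r*np.cos(phi)-n*np.sin(phi), .039+r*np.sin(phi)+n*np.cos(phi))
for phi in (0,.06,.15): print(phi,(proj('top',[j2w(x,*P(phi,.097,.0065)) for x in(-.025,.025)])-[255,180])*4.4)
a=cv2.imread('pics/top0.png');b=cv2.imread('pics/t18_full.png')
for n,(x0,y0,x1,y1) in dict(scr=(140,280,240,310),loupe=(170,225,205,270),block=(390,250,435,285),spool=(393,198,428,232)).items(): print(n,cv2.absdiff(a,b)[y0:y1,x0:x1].mean())
```

```text
far [43.52605284 -1.3715763  23.        ] near [-41.88065474   0.39122346  23.        ] near end [-49.33219185   0.52447281  23.        ] far end [52.821706   -1.19842538 23.        ] line [-64.8037339   -0.29593552  12.        ]
0 [[212.25800631 312.76417609]
 [207.85465217 177.41814889]]
0.06 [[213.95990047 310.10471216]
 [209.50967967 173.88587241]]
0.15 [[218.38483152 306.03281592]
 [213.84421932 168.50237636]]
scr 1.9116666666666666
loupe 1.9561904761904763
block 2.3066666666666666
spool 2.045378151260504
```

```bash
python3 -c "
from cell import workorder; print(workorder.job_done())"
```

```text
the job is handed in; nothing more can be done
None
```

I rolled the bar onto the scribed line in five fingertip strokes, pushed its near end against the stop, swung the clamp arm over and pressed it down. The job is handed in at about t = 24.5 s. The hand-in reports no verdict, so the figures below are my own measurements.

- **Bar:** in the last top view its axis is within about 1 mm of the line, with a residual tilt of about 0.02 rad. A tool yaw during the strokes did not take this tilt out, but it is under the 0.06 rad limit.
- **End stop:** the push force rose from about 1 N to 9 N without further travel, and the pictures show no gap at the nose.
- **Clamp:** the thumb end met firm resistance with the fingertips at z ≈ 0.049 m. That is the seated height, so the arm angle is about 0 (roughly ±0.02 rad). I pressed the tab to about 16 N, above the 5 to 10 N given for seating. After I withdrew, the arm stayed down in both camera views.
- **Bystanders:** the scriber, loupe, block and spool look unchanged between the first and last top pictures.

Two checks were weaker. The wrist and top cameras disagreed by 1 to 3 mm in absolute position, so I relied on positions relative to the line. The last scene-camera picture was blocked by the arm.

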